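Load-test the canopy arm and mark its sag

TASK

Load-test the model canopy arm: press straight down on its black mid-span load pad with a steady 12 N (give or take 1 N) for at least half a second, note how far the tip sags, and let go. Then slide the red marker down its post until its needle stands at the level the loaded tip reached, let go of it, and press the pad again with the same 12 N, again for at least half a second, to prove that the tip comes level with the needle. Leave the marker there and the arm unloaded; never press the arm with more than 18 N, and do not disturb the tape roll, bottle or knife.

Things in the scene. Friction and masses are not known exactly. Their poses are not given: they have to be found in the camera images.
- pad_top (a point): centre of the top of the black square rubber load pad (36 x 36 mm, 6 mm thick) on the middle of the pale wooden arm; 119 mm above the table when unloaded. Axes: x along the arm to its tip, y across, z up. The arm (40 mm wide, 6 mm thick, level when unloaded) sticks out of a brown clamp housing whose face is 95 mm behind this point and whose top is 151 mm above the table.
- strip_tip (a point): middle of the arm's end (black end band), 100 mm beyond the pad centre along the arm, half-way up the strip's thickness; 110 mm above the table when unloaded. Its height is what the needle must match under load.
- needle (a point): point of the thin red needle of the marker, facing the arm's tip, 5 mm beyond it. Always in line with the arm.
- marker_grip (a point): where to pinch the red marker: an upright tab 14 mm thick across the arm (y), 24 mm along it (x), 40 mm tall, free above. On its centre line, 15 mm below its top, 20 mm above the needle's level, 38 mm beyond the needle's point. Axes as the pad's. A white scale post (16 mm along the arm, 50 mm across, top 138 mm above the table) stands beyond it, near face 39 mm past this point.
- marker (a joint): height of the marker on its post, m: 0 is its highest place (needle 118 mm above the table), growing as it is slid down, to 0.042. About 2.5 N of friction holds it wherever it is left.
- stand: the fixed plywood base of the test stand, 430 x 140 mm, 12 mm thick; origin at the centre of its underside, straight below the pad; x towards the arm's tip and the post
- load_pad: the load pad itself; origin at the centre of its underside (6 mm below its top)
- canopy: the arm with its pad; origin at its hinge in the housing, 100 mm behind the pad centre. A hidden preload, different each time, holds it up against a stop: it starts to give at 1 to 10.5 N on the pad; from there the pad sinks about 1.25 mm and the tip 2.5 mm per further newton, so the tip sags about 3 to 27 mm at 12 N. It springs back when released.
- tape_roll: bystander: loose roll of tape lying flat, 96 mm across, 24 mm high; origin at the centre of its underside
- drink_bottle: bystander: upright drinking bottle, 68 mm across, 210 mm tall; origin at the centre of its underside
- knife: bystander: closed yellow craft knife lying flat, 165 x 28 x 16 mm, long along x; origin at the middle of its underside

How it is judged:
On the way, in this order (a step that is already met when the one before it is completed fails the run):
1. the pad is pressed with 12 N (10.8 to 13.2 N) for 0.5 s, the marker still untouched (contact force between the fingers and load_pad between 10.8 and 13.2 N and distance of needle from where it was at the start of the episode below 0.003 m), for 0.5 s.
2. the marker has been slid down at least 4 mm from its start and let go, the pad free (distance of needle from where it was at the start of the episode above 0.004 m and contact force between the fingers and stand below 0.05 N), for 0.2 s.
3. the pad is pressed again with 12 N (10.8 to 13.2 N) for 0.5 s, the tip within 2.5 mm of the needle's level (contact force between the fingers and load_pad between 10.8 and 13.2 N and z of strip_tip in the frame of needle between -0.0025 and 0.0025 m), for 0.5 s.
At the end, for the whole second after the job is handed in: the marker is left, at rest, lowered more than 4 mm from where it started (the proving press has shown it within 2.5 mm of the loaded tip's level); the arm is unloaded, its tip back up within 3 mm of level; the fingers touch nothing of the stand (all of step 2 and velocity of joint marker between -0.005 and 0.005 m/s and height (world z) of strip_tip above 0.107 m).
It fails at once if the arm is pressed with more than 18 N (contact force between anything else and canopy above 18 N).
It fails at once if the tape roll is moved by more than 10 mm (distance of tape_roll from where it was at the start of the episode above 0.01 m).
It fails at once if the bottle is moved by more than 10 mm (distance of drink_bottle from where it was at the start of the episode above 0.01 m).
It fails at once if the knife is moved by more than 10 mm (distance of knife from where it was at the start of the episode above 0.01 m).
It also fails if it takes over 72 s, if anything falls off the work surface, if the arm or the gripper's body presses on something with over 40 N, if the wrist force passes 120 N, or if a joint passes its speed limit or range.

ROBOT

A 7-joint arm with a two-finger parallel gripper is mounted at the origin on the work surface. World frame = base frame: x ahead of the robot, y to its left, z up, the work surface at z = 0. Lengths are in m, angles in rad, forces in N, time in s.
With the tool pointing down it reaches from about 0.35 to 0.9 m from the base axis. Payload 7.2 kg.
Tool frame: the origin (TCP) lies where the fingers leave the gripper's body, on its centre line; the fingertips stand 73 mm ahead of it and the grasp point (between the pads) lies 54 mm ahead of it; z points along the fingers, y is the direction in which the jaws open and shut (so a half turn about z gives the same grasp; the last joint's range is limited). The gripper opens to 85 mm and grips with 20 to 120 N. Pads are 22 mm wide; open, the fingers measure 114 mm over their backs; the gripper's body (76 mm by 85 mm) begins 54 mm behind the grasp point. The pads swing forward as they close: fully open they stand 13 mm farther back than shut.
Start: joints at [-1.192, 0.411, -0.013, 1.596, 0.006, 1.134, -0.082], TCP at [0.27, 0.564, 0.304] pointing down, gripper open.
Joint ranges: [-2.95, 2.95], [-0.29, 1.99], [-1.47, 1.44], [0.14, 2.54], [-1.03, 4.17], [0.13, 1.85], [-2.86, 2.86]. Speed limits (rad/s): [2.39, 2.39, 3.01, 3.01, 3.14, 3.14, 3.14].

INTERFACE

Orientations are given as a 3x3 rotation matrix whose columns are the frame's x, y, z axes.
In Python, from workcell import arm, monitor, imaging, ticket gives the robot as it stands. The module is installed in compiled form; this text tells all that it offers. Calls block until the motion is done:
- arm.move_pose(position, orientation): joint-space move of the TCP to a pose.
- arm.move_l(position, speed=0.15, attitude=None, guard=None): straight line of the TCP; attitude=None keeps the orientation; speed is the mean speed in m/s. With guard (N) it stops when the force on the tool has changed by that much, and returns True; else False.
- arm.movej(angles): joint-space move.
- arm.set_gripper(opening, f_grip=None): finger opening in m; f_grip is the grip in N (None keeps the last); returns when the fingers have stopped.
- arm.dwell(seconds).
- arm.ik(position, orientation): joint angles nearest the present ones, or None.
- monitor.observe(): the state.
- imaging.snapshot(name): name is "scene" or "side" or "wrist"; returns a dict with "image" (400x640x3 uint8, red, green, blue), "range_z" (400x640 float32, m along the optical axis (not along the pixel's ray), 0 where there is no reading), "mtx" (3x3 intrinsics, pixels), "k1" (the pictures are not rectified: a ray, as slopes to the right and down, at radius r is drawn at 1 + k1 r^2 times it, then the intrinsics apply), "rvec" (rotation vector, rad) and "tvec" (3), from world to camera coordinates, as OpenCV has them. Camera axes: x right, y down, z forward; pixel columns grow to the right and rows downward; lengths in m; the calibration is good to about 2 mm. A picture is of the moment at which its call begins.
A pose or a line that the arm cannot do raises arm.PlanningError and nothing moves.
- ticket.sign_off(): hands the job in, once; it reports no verdict.
Trained networks look in a picture, given as the dict that the camera call returned (one of the last four; its "shot" number tells which), for a name from the list of things; names that differ only in an ending like _2 or _b are one class to them, and where a whole thing is asked for, a point or a joint stands for the part that bears it (a point fixed in the world has none). Each returns a list of dicts, best first, with "score" (0 to 1); they miss things now and then, are a little off and sometimes report something else, mostly with a low value. They report only what shows in the picture. A call takes as long as a camera call.
- imaging.cut_out(picture, thing): "mask" (400x640 bool, what is visible of it).
- imaging.place_of(picture, thing): "location" ([x, y, z] in m, in the coordinates of the camera as it stood for that picture, good to about 4 mm: a listed point, or the origin of a listed thing).
The state is a dict: "clock": time; "q": joint angles; "joint_vel": joint speeds; "effort": joint torques, N m; "tool_pos": TCP position; "tcp_rot": TCP orientation; "wrist_force": force on the tool from outside, world axes, zero at the start; "moment": the same for the moment, N m; "grip_width": finger opening in m.
Only numpy, scipy, OpenCV 4.12 (cv2) and the standard library are available. Lean on these libraries where they do the work, as an engineer would, in place of code of your own. Each camera call takes 0.05 s, during which the arm holds its last target.

## Working session

There is one attempt and no reset: what is moved stays moved. The work goes in short steps, each a Python script; the robot and the scene stay as the last script left them, time stands still between calls to the robot, and variables do not carry over. Pictures are saved under pics/ and viewed, and the job is handed in when it is done.

```bash
mkdir -p pics; cat > h.py <<'E'
import numpy as np, cv2
from workcell import arm, monitor, imaging, ticket
def towld(s,p):
    R,_=cv2.Rodrigues(np.array(s["rvec"],float)); return R.T@(np.array(p,float)-np.array(s["tvec"],float).ravel())
def save(s,n): cv2.imwrite(f"pics/{n}.png",s["image"][:,:,::-1])
def pix2w(s,u,v):
    m=np.array(s["mtx"]);d=np.array([(u-m[0,2])/m[0,0],(v-m[1,2])/m[1,1]])
    p=d.copy()
    for _ in range(20): p=d/(1+s["k1"]*(p@p))
    z=s["range_z"][int(v),int(u)]
    return towld(s,[p[0]*z,p[1]*z,z])
def w2pix(s,P):
    R,_=cv2.Rodrigues(np.array(s["rvec"],float)); c=R@np.array(P)+np.array(s["tvec"]).ravel()
    p=c[:2]/c[2]; p=p*(1+s["k1"]*(p@p)); m=np.array(s["mtx"]); return p[0]*m[0,0]+m[0,2],p[1]*m[1,1]+m[1,2]
E
python3 - <<'E'
from h import *
np.set_printoptions(precision=4,suppress=True)
for c in ["scene","side"]:
    s=imaging.snapshot(c); save(s,c+"0")
    for t in ["pad_top","strip_tip","needle","marker_grip","stand","tape_roll","drink_bottle","knife"]:
        for r in imaging.place_of(s,t)[:2]: print(c,t,round(r["score"],2),towld(s,r["location"]))
o=monitor.observe(); print(o)
E
```

```text
scene pad_top 0.8 [0.5892 0.0353 0.1173]
scene strip_tip 0.97 [0.5525 0.1278 0.108 ]
scene needle 0.64 [0.5544 0.1323 0.1184]
scene stand 0.72 [ 0.5898  0.0289 -0.0012]
scene tape_roll 0.7 [ 0.699  0.15  -0.001]
scene drink_bottle 0.88 [ 0.7646 -0.0363 -0.0007]
scene knife 0.45 [0.478  0.0092 0.0022]
side pad_top 0.47 [0.5918 0.0332 0.1151]
side strip_tip 0.9 [0.5558 0.13   0.1071]
side needle 0.54 [0.5492 0.1342 0.1159]
side marker_grip 0.68 [0.541  0.1687 0.1343]
side stand 0.61 [ 0.5896  0.0371 -0.0013]
side tape_roll 0.68 [ 0.702   0.1536 -0.0016]
side knife 0.83 [0.4766 0.0017 0.0006]
{'clock': 0.9, 'q': array([-1.1922,  0.4111, -0.0127,  1.5962,  0.0056,  1.1343, -0.0822]), 'joint_vel': array([-0.0003, -0.0009,  0.0006,  0.0004,  0.0017,  0.0011, -0.0014]), 'effort': array([  0.0004, -60.0391,   0.6808, -29.9732,   0.0138,   0.0022,
         0.    ]), 'tool_pos': array([0.2701, 0.5636, 0.3039]), 'tcp_rot': array([[-0.9018,  0.4321,  0.    ],
       [ 0.4321,  0.9018,  0.    ],
       [-0.    ,  0.    , -1.    ]]), 'wrist_force': array([-0.0607, -0.2705,  1.0006]), 'moment': array([ 0.0639,  0.0186, -0.0627]), 'grip_width': 0.08555699622176842}
```

View pics/scene0.png

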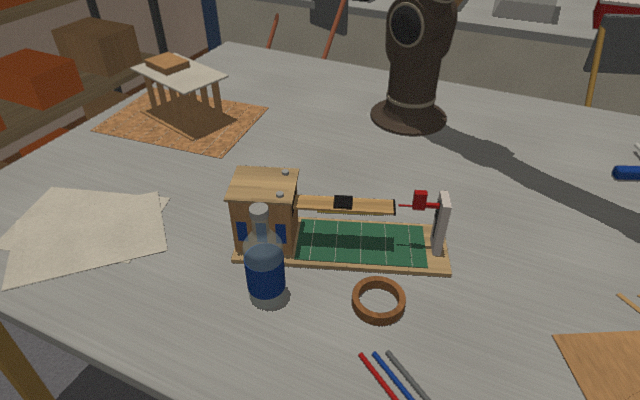

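View pics/side0.png

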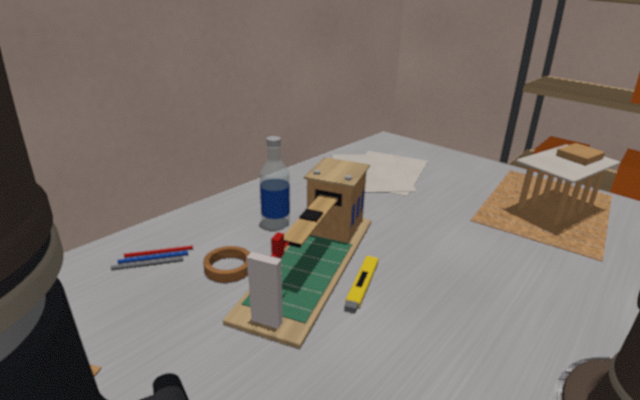

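The scene view shows the pad at about (343,202), the arm tip at (395,207), the red marker at (420,200) and the post at (442,225). The bottle is at (265,255) and the tape at (379,300). The side view shows the knife at (363,282). The networks agree with this on the whole, so I'll refine the axis with depth and the wrist camera.

```bash
python3 - <<'E'
from h import *
np.set_printoptions(precision=4,suppress=True)
s=imaging.snapshot("scene")
for t in ["load_pad","canopy","marker"]:
    r=imaging.cut_out(s,t)
    if not r: print(t,None); continue
    m=r[0]["mask"]; v,u=np.nonzero(m&(s["range_z"]>0))
    P=np.array([pix2w(s,a,b) for a,b in zip(u,v)])
    print(t,r[0]["score"],len(P),np.median(P,0),P.min(0),P.max(0))
    if t!="marker":
        zt=.119 if t=="load_pad" else .113
        Q=P[abs(P[:,2]-zt)<.005]; c=Q.mean(0); e,V=np.linalg.eigh(np.cov(Q[:,:2].T)); print(len(Q),c,V[:,1],np.degrees(np.arctan2(V[1,1],V[0,1])),np.sqrt(e))
# go above pad
p=np.array([.590,.034]);a=np.radians(111)
for sgn in (1,-1):
    x=sgn*np.array([np.cos(a),np.sin(a),0]); z=np.array([0,0,-1.]); R=np.c_[x,np.cross(z,x),z]
    print(sgn,arm.ik([*p,.40],R),arm.ik([*p,.19],R),arm.ik([*(p+.143*np.array([np.cos(a),np.sin(a)])),.18],R))
E
```

```text
load_pad None
canopy 0.7 1531 [0.5937 0.0387 0.1136] [ 0.4192 -0.0756 -0.0008] [0.6411 0.1337 0.1224]
1307 [0.5931 0.039  0.1133] [-0.3429  0.9394] 110.05227712794226 [0.0125 0.0591]
marker 0.76 329 [0.5456 0.1715 0.1291] [ 0.3722  0.1274 -0.0017] [0.5523 0.2027 0.1528]
1 [-0.5477  0.3063  0.5398  1.5726 -0.1612  1.3074  0.3802] [-0.5     0.5081  0.4919  1.8233 -0.3015  0.8847  0.4989] [-0.6416  0.4594  0.3343  1.8897 -0.1994  0.8247  0.163 ]
-1 [-0.9665  0.5219  1.2638  1.595  -0.5033  1.3983 -2.4272] [-0.9184  0.8419  1.2495  1.8474 -0.8873  1.15   -2.1212] [-1.1917  0.8183  1.2506  1.9213 -0.8884  1.1034 -2.3415]
```

```bash
cat >> h.py <<'E'
def RR(adeg):
    a=np.radians(adeg); x=np.array([np.cos(a),np.sin(a),0]); z=np.array([0,0,-1.]); return np.c_[x,np.cross(z,x),z]
E
python3 - <<'E'
from h import *
np.set_printoptions(precision=4,suppress=True)
arm.move_pose([.57,.08,.40],RR(111)); arm.set_gripper(0.0,30)
s=imaging.snapshot("wrist"); save(s,"w1")
for t in ["pad_top","strip_tip","needle","marker_grip","stand"]:
    for r in imaging.place_of(s,t)[:2]: print(t,round(r["score"],2),towld(s,r["location"]))
for t in ["load_pad","canopy","marker"]:
    r=imaging.cut_out(s,t)
    if not r: print(t,None); continue
    m=r[0]["mask"]; v,u=np.nonzero(m&(s["range_z"]>0))
    P=np.array([pix2w(s,a,b) for a,b in zip(u,v)])
    print(t,r[0]["score"],len(P),np.median(P,0),P.min(0),P.max(0))
    zt=dict(load_pad=.119,canopy=.113,marker=.153)[t]
    Q=P[abs(P[:,2]-zt)<.005]; c=Q.mean(0); e,V=np.linalg.eigh(np.cov(Q[:,:2].T)); print(len(Q),c,cv2.minAreaRect((Q[:,:2]*1000).astype(np.float32)),np.degrees(np.arctan2(V[1,1],V[0,1])),np.sqrt(e))
o=monitor.observe(); print(o["clock"],o["tool_pos"],o["wrist_force"],o["grip_width"])
E
```

```text
pad_top 0.95 [0.5888 0.0318 0.1162]
strip_tip 0.67 [0.5548 0.1272 0.1083]
needle 0.95 [0.5528 0.1336 0.1126]
marker_grip 0.63 [0.542  0.1686 0.1328]
stand 0.72 [ 0.586   0.0331 -0.0027]
stand 0.35 [0.5868 0.0338 0.1144]
load_pad 0.92 969 [0.5897 0.0346 0.1185] [0.5676 0.0123 0.1115] [0.6117 0.0563 0.1209]
964 [0.5896 0.0345 0.1185] ((590.0579833984375, 33.812931060791016), (35.39896774291992, 35.742794036865234), 19.98082733154297) 101.67924620218137 [0.0103 0.0106]
canopy 0.94 4039 [0.5762 0.0706 0.113 ] [ 0.5373 -0.0012  0.0128] [0.6221 0.1338 0.3336]
3297 [0.5736 0.0776 0.113 ] ((579.6766967773438, 61.263458251953125), (39.996585845947266, 140.88394165039062), 20.1578426361084) 110.725396108479 [0.012  0.0356]
marker 0.74 723 [0.5395 0.1697 0.1487] [0.5243 0.1319 0.011 ] [0.5546 0.2036 0.152 ]
381 [0.5406 0.1677 0.1501] ((540.7058715820312, 167.69229125976562), (14.011866569519043, 23.34603500366211), 18.911056518554688) 109.18128725057274 [0.0039 0.0067]
4.3917 [0.57 0.08 0.4 ] [-0.4823  0.2294 -0.3296] -0.00020213642192461482
```

View pics/w1.png

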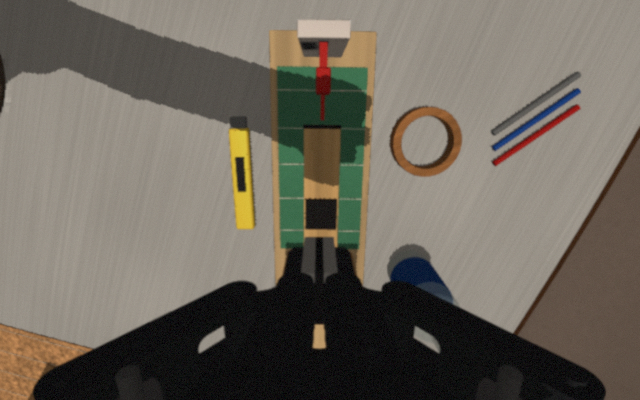

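The wrist view shows the pad at (320,213), the tip band at (322,127) and the marker tab at (323,80). The minimum-area rectangles give sizes matching the spec, an axis of 110.1° and marker and pad positions that agree within 1 mm. Next I approach the pad and take a baseline.

```bash
cat >> h.py <<'E'
PAD=np.array([.590,.034]); D=np.array([np.cos(np.radians(110.1)),np.sin(np.radians(110.1))]); R0=RR(110.1); MK=PAD+.143*D
def force(T=.3):
    t0=monitor.observe()["clock"];f=[]
    while True:
        arm.dwell(.01); o=monitor.observe(); f.append(o["wrist_force"]); 
        if o["clock"]-t0>T: break
    f=np.array(f); return f.mean(0),f.std(0),monitor.observe()["tool_pos"]
E
python3 - <<'E'
from h import *
np.set_printoptions(precision=4,suppress=True)
arm.move_pose([*PAD,.26],R0)
arm.move_l([*PAD,.200],.1); arm.dwell(.3)
print(force()); 
arm.move_l([*PAD,.197],.02); arm.dwell(.2)
b,sd,p=force(); print(b,sd,p)
np.save("base.npy",b)
s=imaging.snapshot("scene"); save(s,"s2"); print(monitor.observe()["clock"])
for t in ["strip_tip","needle"]:
    for r in imaging.place_of(s,t)[:1]: print(t,round(r["score"],2),towld(s,r["location"]))
E
```

```text
(array([ 0.0172, -0.0145, -0.0105]), array([0.5594, 0.4011, 0.5619]), array([0.59 , 0.034, 0.2  ]))
[ 0.0778  0.0488 -0.009 ] [0.4964 0.5346 0.5321] [0.59  0.034 0.197]
7.25
strip_tip 0.83 [0.5538 0.1268 0.1104]
needle 0.77 [0.5569 0.1337 0.1144]
```

View pics/s2.png

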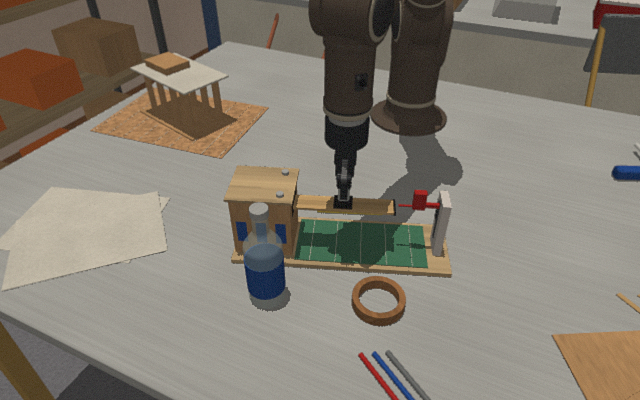

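The fingers are over the pad at (343,200), and the force baseline is about 0 with 0.5 N noise. Now the stepwise first press.

```bash
cat >> h.py <<'E'
def press(z=.194,target=12.0,tmax=20):
    b=np.load("base.npy")[2]; log=[]; t0=monitor.observe()["clock"]
    while monitor.observe()["clock"]-t0<tmax:
        arm.move_l([*PAD,z],.03,guard=6); F,sd,p=force(.1); F=F[2]-b; log.append((z,p[2],F)); print("z %.4f act %.4f F %.2f"%log[-1])
        if F>11.0: 
            F,sd,p=force(.25); F=F[2]-b; print("  refined",F,p[2])
            if abs(F-target)<.35: break
            z-=np.clip((target-F)*.00125*.8,-.0006,.0006)
        else: z-=.0003 if F<1 else float(np.clip((target-F)*.3e-3*.5,.0002,.0008)) if len(log)>2 and F-log[-2][2]<1.2 else .0002
    return log
E
python3 - <<'E'
from h import *
np.set_printoptions(precision=4,suppress=True)
arm.move_l([*PAD,.1932],.03,guard=5)
press(.1931,tmax=12)
print(force(.6), monitor.observe()["clock"])
E
```

```text
z 0.1931 act 0.1932 F -0.03
z 0.1928 act 0.1928 F 0.09
z 0.1925 act 0.1925 F -0.11
z 0.1922 act 0.1922 F -0.02
z 0.1919 act 0.1919 F 0.14
z 0.1916 act 0.1917 F 1.53
z 0.1914 act 0.1916 F 3.89
z 0.1912 act 0.1915 F 5.43
z 0.1910 act 0.1914 F 6.83
z 0.1908 act 0.1912 F 6.76
z 0.1900 act 0.1905 F 7.53
z 0.1893 act 0.1899 F 8.20
z 0.1888 act 0.1893 F 8.61
z 0.1883 act 0.1889 F 8.85
z 0.1878 act 0.1884 F 9.23
z 0.1874 act 0.1881 F 9.57
z 0.1870 act 0.1877 F 9.92
z 0.1867 act 0.1874 F 10.29
z 0.1864 act 0.1872 F 10.34
z 0.1862 act 0.1870 F 10.76
z 0.1860 act 0.1868 F 10.62
z 0.1858 act 0.1866 F 10.75
z 0.1856 act 0.1864 F 10.99
z 0.1854 act 0.1862 F 11.12
  refined 10.993541218523077 0.18622123387309197
z 0.1848 act 0.1857 F 11.62
  refined 11.639872242700237 0.18569723332187066
z 0.1844 act 0.1853 F 11.56
  refined 11.769676374898435 0.1853676050458784
(array([-4.1808,  0.7549, 11.85  ]), array([0.5399, 0.4892, 0.5398]), array([0.59  , 0.0342, 0.1853])) 18.2667
```

```bash
cat >> h.py <<'E'
import pickle
def tipz(n):
    T=np.array([*(PAD+.085*D)]);out={}
    for c in ["scene","side"]:
        s=imaging.snapshot(c); save(s,n+c); pickle.dump(s,open(n+c+".pkl","wb"))
        H,W=s["range_z"].shape; u0,v0=w2pix(s,[*T,.105]);P=[]
        for v in range(int(v0)-45,int(v0)+45):
            for u in range(int(u0)-60,int(u0)+60):
                if s["range_z"][v,u]>0: P.append(pix2w(s,u,v))
        P=np.array(P); d=P[:,:2]-PAD; a=d@D; l=d@np.array([-D[1],D[0]])
        k=(abs(l)<.015)&(a>.03)&(a<.099)&(P[:,2]>.06)&(P[:,2]<.14)
        if k.sum()>20:
            f=np.polyfit(a[k],P[k,2],1); r=P[k,2]-np.polyval(f,a[k]); kk=abs(r)<.004; f=np.polyfit(a[k][kk],P[k,2][kk],1)
            print(c,k.sum(),"top z at a=.1: %.4f slope %.4f"%(np.polyval(f,.1),f[0]))
        k=(abs(l)<.006)&(a>.131)&(a<.155)&(P[:,2]>.12-.03)
        if k.sum(): print(c,"marker top z",np.percentile(P[k,2],90),k.sum())
        for t in ["strip_tip","needle"]:
            for r in imaging.place_of(s,t)[:1]: print(" ",c,t,round(r["score"],2),towld(s,r["location"]))
E
python3 - <<'E'
from h import *
np.set_printoptions(precision=4,suppress=True)
tipz("load"); print(force(.2))
o=monitor.observe()["tool_pos"]
arm.move_l([*PAD,.20],.03); arm.dwell(.2); print(force(.2))
tipz("free"); print(monitor.observe()["clock"])
E
```

```text
scene 357 top z at a=.1: 0.1018 slope -0.0541
scene marker top z 0.15162466857757012 116
  scene strip_tip 0.71 [0.5529 0.1313 0.1007]
  scene needle 0.58 [0.555  0.1311 0.1183]
side 355 top z at a=.1: 0.1002 slope -0.0600
side marker top z 0.15014073292374308 110
  side strip_tip 0.91 [0.5554 0.1265 0.0978]
  side needle 0.58 [0.5514 0.1339 0.1159]
(array([-4.0593,  0.7125, 11.8955]), array([0.5338, 0.5113, 0.4545]), array([0.59  , 0.0342, 0.1854]))
(array([0.1949, 0.0288, 0.0459]), array([0.4258, 0.4129, 0.531 ]), array([0.59  , 0.034 , 0.1999]))
scene 352 top z at a=.1: 0.1138 slope 0.0034
scene marker top z 0.15179476684212675 114
  scene strip_tip 0.82 [0.5544 0.1278 0.1083]
  scene needle 0.63 [0.5512 0.1273 0.1184]
side 337 top z at a=.1: 0.1121 slope 0.0002
side marker top z 0.1501152156026252 111
  side strip_tip 0.97 [0.553  0.1282 0.1118]
  side needle 0.86 [0.5516 0.1332 0.1143]
20.15
```

```bash
python3 -c "
import cv2,numpy as np
a=[cv2.resize(cv2.imread(f'pics/{n}scene.png')[180:230,320:460],None,fx=5,fy=5,interpolation=2) for n in('load','free')]
cv2.imwrite('pics/cmp1.png',np.vstack(a))"
```

```text
(no output)
```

View pics/cmp1.png

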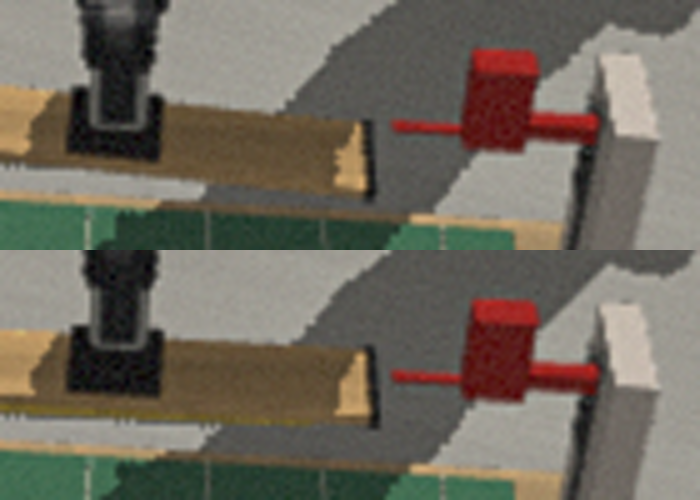

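The wrist, scene and side data all put the tip sag at 12.0 mm (finger travel 6.0 mm × 2 agrees), so the loaded tip stood at about 98 mm. Next I push the marker down from above with the closed fingers. A tab top at 133 mm puts the needle at 98 mm, which means a TCP height of 0.206.

```bash
python3 - <<'E'
from h import *
np.set_printoptions(precision=4,suppress=True)
arm.move_l([*PAD,.245],.15)
arm.move_l([*MK,.245],.15); arm.move_l([*MK,.229],.08); arm.dwell(.2)
b,_,_=force(.2); print(b)
for z in np.arange(.2270,.2218,-.0006):
    arm.move_l([*MK,z],.03,guard=8); F,_,p=force(.08); print("%.4f %.4f %.2f"%(z,p[2],(F-b)[2]))
    if (F-b)[2]>1.2: break
print(arm.move_l([*MK,.212],.02,guard=12)); F,_,p=force(.1); print(F-b,p)
print(arm.move_l([*MK,.2064],.02,guard=12)); F,_,p=force(.15); print(F-b,p)
z=.2064-(p[2]-.2058); print(arm.move_l([*MK,z],.02,guard=12)); F,_,p=force(.15); print(F-b,p)
arm.move_l([*MK,.245],.1); arm.move_l([*PAD,.245],.15); tipz("m1"); print(monitor.observe()["clock"])
E
```

```text
[0.0226 0.0775 0.0424]
0.2270 0.2269 -0.26
0.2264 0.2264 -0.01
0.2258 0.2258 -0.14
0.2252 0.2252 -0.05
0.2246 0.2246 -0.15
0.2240 0.2240 0.21
0.2234 0.2234 0.30
0.2228 0.2228 1.32
False
[ 0.0677  0.0424 -0.2466] [0.5408 0.1683 0.2119]
False
[-0.1318 -0.1168  0.1155] [0.5408 0.1683 0.2063]
False
[-0.0914 -0.2657  0.115 ] [0.5409 0.1683 0.2059]
scene 359 top z at a=.1: 0.1136 slope 0.0012
scene marker top z 0.1340001299248869 113
  scene strip_tip 0.87 [0.5552 0.1298 0.1099]
  scene needle 0.63 [0.5573 0.1314 0.0997]
side 336 top z at a=.1: 0.1121 slope 0.0014
side marker top z 0.13242521112940658 83
  side strip_tip 0.85 [0.5551 0.129  0.1075]
  side needle 0.72 [0.5511 0.1292 0.0961]
28.8667
```

View pics/m1scene.png

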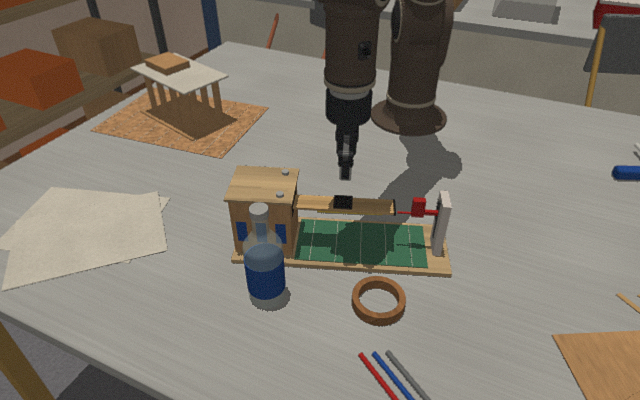

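The marker (418,207 in scene) now has its tab top at about 133.3 mm after removing camera bias, so the needle is at about 98.2 mm and the arm is back to level. Now the proving press.

```bash
cat > p2.py <<'E'
from h import *
np.set_printoptions(precision=4,suppress=True)
arm.move_l([*PAD,.197],.1); arm.dwell(.3); b,_,_=force(.3); print(b); np.save("base.npy",b)
arm.move_l([*PAD,.1925],.03)
for z in (.1914,.1900,.1875,.1855): 
    arm.move_l([*PAD,z],.01); F,_,p=force(.05); print(z,p[2],(F-b)[2])
    if (F-b)[2]>13: break
else:
    press(.1846,tmax=6)
    print(force(.8)); tipz("load2"); print(force(.2),monitor.observe()["clock"])
E
python3 p2.py
python3 -c "
import cv2,numpy as np
a=cv2.resize(cv2.imread('pics/load2scene.png')[180:230,320:460],None,fx=5,fy=5,interpolation=2)
cv2.imwrite('pics/cmp2.png',a)"
```

```text
[0.0126 0.0257 0.0609]
0.1914 0.19160851898589543 2.789424598537668
0.19 0.19056003526452753 7.624616065037091
0.1875 0.18826441865337282 9.473664036187799
0.1855 0.18644781322732631 11.381308206693795
z 0.1846 act 0.1856 F 11.43
  refined 11.544273403337812 0.185661489503376
z 0.1841 act 0.1852 F 11.90
  refined 11.91340856314589 0.18521145650454504
(array([-4.3387,  0.6882, 12.0514]), array([0.4837, 0.4524, 0.475 ]), array([0.59  , 0.0342, 0.1852]))
scene 353 top z at a=.1: 0.1016 slope -0.0553
scene marker top z 0.13435222126715407 105
  scene strip_tip 0.78 [0.5522 0.127  0.0958]
  scene needle 0.72 [0.5554 0.1346 0.0977]
side 371 top z at a=.1: 0.0998 slope -0.0653
side marker top z 0.13277386881469452 78
  side strip_tip 0.68 [0.5552 0.1309 0.0951]
  side needle 0.61 [0.5491 0.132  0.096 ]
(array([-4.4539,  0.7646, 11.9172]), array([0.4459, 0.3794, 0.4363]), array([0.5901, 0.0342, 0.1852])) 34.4333
```

View pics/cmp2.png

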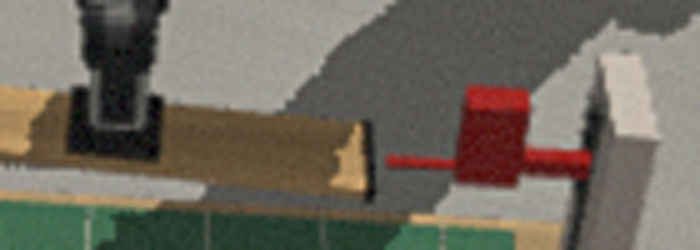

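Image check: the needle (crop row 161) sits at the middle of the end band (rows 122–198), so it is level. As a safety margin for the side-force component, I'll hold a little lower for another 0.8 s, then release.

```bash
python3 - <<'E'
from h import *
np.set_printoptions(precision=4,suppress=True)
arm.move_l([*PAD,.1846],.01); print(force(.8))
arm.move_l([*PAD,.20],.03); arm.move_l([*PAD,.27],.1); arm.dwell(.3)
tipz("end"); print(force(.2),monitor.observe()["clock"])
s=imaging.snapshot("scene")
for t in ["tape_roll","drink_bottle"]:
    for r in imaging.place_of(s,t)[:1]: print(t,towld(s,r["location"]))
s=imaging.snapshot("side")
for r in imaging.place_of(s,"knife")[:1]: print("knife",towld(s,r["location"]))
ticket.sign_off()
E
```

```text
(array([-4.3479,  0.5951, 11.6751]), array([0.4702, 0.4607, 0.4966]), array([0.59  , 0.0342, 0.1857]))
scene 357 top z at a=.1: 0.1135 slope 0.0028
scene marker top z 0.13403546100322764 109
  scene strip_tip 0.82 [0.5529 0.1259 0.1078]
  scene needle 0.94 [0.5551 0.1319 0.0989]
side 338 top z at a=.1: 0.1121 slope 0.0010
side marker top z 0.13231719087441782 85
  side strip_tip 0.83 [0.5584 0.1284 0.1084]
  side needle 0.75 [0.5516 0.1345 0.0936]
(array([ 0.0599,  0.244 , -0.1276]), array([0.5088, 0.5406, 0.5393]), array([0.59 , 0.034, 0.27 ])) 37.8083
tape_roll [ 0.6994  0.1529 -0.0012]
drink_bottle [ 0.7601 -0.0368 -0.0015]
knife [ 0.4766  0.0037 -0.0001]
the job is handed in; nothing more can be done
```

The load test is done and handed in at about 38 s; the sign-off gives no verdict, so what follows rests on my own checks.

- **First press:** about 11.9 N downward, held for more than 0.5 s. The tip sagged 12.0 mm, from 110 to about 98 mm, by depth images from both cameras and by twice the finger travel.
- **Marker:** I pushed it down from above with the closed fingers instead of pinching it. Its needle now stands at about 98.2 mm and did not shift afterwards.
- **Proving press:** about 12.0 N for more than 0.8 s, then 11.7 N for another 0.8 s. The loaded tip came to 97.7 mm and the needle to about 98.3 mm, so they agree within about 1 mm. In the picture the needle points at the middle of the end band.
- **After release:** the arm is back level, the fingers are clear of the stand, and the tape roll, bottle and knife read within the networks' usual error of where they started.

**What did not line up:**
- During each press the wrist also read about 4.4 N of sideways force. That brings the total to about 12.4–12.8 N, still inside the band.
- The networks' needle heights scattered by about ±3 mm, so I relied on the depth and contact heights instead.
- The marker started about 3 mm below the 118 mm given for its highest place, by contact and depth.

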